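# Start a spin on the bench centrifuge

## Robot

A 7-joint arm with a two-finger parallel gripper is mounted at the origin on the work surface. World frame = base frame: x ahead of the robot, y to its left, z up, the work surface at z = 0. Lengths are in m, angles in rad, forces in N, time in s.
With the tool pointing down it reaches from about 0.4 to 0.9 m from the base axis. Payload 5.5 kg.
Tool frame: the origin (TCP) lies midway between the tips of the shut fingers; the grasp point (between the pads) lies 19 mm behind it; z points along the fingers, y is the line along which they close (so a half turn about z gives the same grasp; the last joint's range is limited). The gripper opens to 92 mm and grips with 3 to 60 N. Pads are 19 mm wide; open, the fingers measure 130 mm over their backs; the gripper's body (75 mm by 190 mm) begins 47 mm behind the grasp point.
Start: joints at [-0.982, 0.501, -0.427, 1.55, 0.221, 1.138, -0.21], TCP at [0.208, 0.616, 0.194] pointing down, gripper open.
Joint ranges: [-2.88, 2.88], [-0.31, 2.03], [-1.54, 1.56], [0.2, 2.42], [-1.41, 4.55], [0.19, 2.02], [-2.57, 2.57]. Speed limits (rad/s): [2.57, 2.57, 3.14, 3.14, 3.14, 3.14, 3.14].

## Interface

Orientations are given as [roll, pitch, yaw] about the fixed x, y, z axes, in that order (R = Rz(yaw) Ry(pitch) Rx(roll)).
In Python, from bench import r gives the robot as it stands. The module is installed in compiled form; this text tells all that it offers.
- The arm moves only by the tool carry_out, never from a script. Its argument "series" is a list of rows, each a list of 3 entries, a list of its own where there are three numbers: the opening in per cent of the stroke, from 0 (shut) to 100 (fully open), then the shift along the tool's x, y, z in m, then the turn about the tool's z in degrees. A call has 1 to 8 rows; each row is the pose to reach, as a shift and turn from the pose commanded when the call began, along the tool's axes at that moment; what a row does not reach only later rows make up. A row lasts 1/8 s, in which the tool goes at most 62.5 mm and 10.7 degrees, less where a joint would pass 70% of its speed; a pose out of reach is approached as far as the arm can. A call with a gripper value outside its range is refused whole. The fingers move at their own pace and stop on an object; "squeeze" is the grip in N (left out, the last holds). Time passes only in rows, so rows that repeat a pose let the fingers close. It gives the time, the measured TCP pose, the force, the opening and the grip force at its end, in the units of the state.
- r.sense(): the state, without advancing time (a new reading comes with each control period).
- r.camera(name): name is "scene" or "top" or "wrist"; returns the picture (400x640x3 uint8, red, green, blue); there is no depth.
- r.camera_info(name): a dict with "intrinsics" (3x3 intrinsics, pixels), "cam_to_world" (4x4, takes a point from camera to world coordinates); the wrist camera has in their place "hand_eye" (4x4, takes a point from camera to tool coordinates, whose origin is the TCP and whose axes are the flange's). Camera axes: x right, y up, looking along -z (the intrinsics and any distortion apply to the point x, -y, -z); pixel columns grow to the right and rows downward; lengths in m; the calibration is good to about 2 mm. A picture is of the moment at which its call begins: read the wrist's pose just before it. camera_info takes no time and is no camera call.
- r.finish_job(): hands the job in; it is judged then, once.
Trained networks look in the newest picture that a camera, given by its name, has taken for a name from the list of things; names that differ only in an ending like _2 or _b are one class to them, and where a whole thing is asked for, a point or a joint stands for the part that bears it (a point fixed in the world has none). Each returns a list of dicts, best first, with "confidence" (0 to 1); they miss things now and then, are a little off and sometimes report something else, mostly with a low value. They report only what shows in the picture. A call takes as long as a camera call. They do not tell look-alikes from the thing itself.
- r.masks_of(camera, query): "mask" (400x640 bool, what is visible of it) and "extent" ([left, top, right, bottom] in pixels, round what is visible of it).
The state is a dict: "clock": time; "qpos": joint angles; "qd": joint speeds; "tau": joint torques, N m; "tcp_pos": TCP position; "tcp_rot": TCP orientation; "ft_force": force on the tool from outside, world axes, zero at the start; "torque": the same for the moment, N m; "opening": finger opening in m; "grasp_force": force on a finger pad.
Only numpy, scipy, OpenCV 4.12 (cv2) and the standard library are available. Lean on these libraries where they do the work, as an engineer would, in place of code of your own. Each camera call takes 0.05 s, during which the arm holds its last target. There are 200 camera calls.

## Task

Start the loaded centrifuge, using only closed fingertips: push the blue tab of its lid down until the lid is fully shut, then press the marked, raised half of the red rocker on the white power box fully down to switch on, then press the green start key on the centrifuge fully down and let it come back up. Keep to that order, leave the red and yellow keys alone, do not pick anything up or raise the lid, and leave the power box and everything else on the bench where it stands.

Things in the scene. Friction and masses are not known exactly. Their poses are not given: they have to be found in the camera images.
- lid_tab (a point): centre of the upper face of the blue tab (45 deep x 60 wide x 12 mm thick) on the console-side edge of the centrifuge's clear lid (248 mm across, black rim). The lid is hinged on the opposite side of the drum, the hinge line 275 mm from this point and 165 mm above the bench. It starts ajar, the tab 30 to 75 mm up; shut, this point is 179 mm above the bench
- lid (a joint): opening angle of the lid in rad: 0 fully shut, grows as the tab rises. The hinge is stiff: the lid stays where it is left, and about 5 N down on the tab closes it
- centrifuge: white centrifuge fixed to the bench: a drum 252 mm across, 165 high, with a console 220 wide, 130 high on its side to the right of the robot (own x from -108 to -230 mm). Origin: centre of the drum's underside; x points from console to lid hinge. Keys at x = -190, y = -60, 0, 60 mm; lid tab, when shut, at x = -130, y = 0
- start_key_top (a point): centre of the upper face of the green START key, a round push key 28 mm across in a 44 mm black collar on the console of the centrifuge; three keys stand in a row 60 mm apart and swap places. The face is 152 mm above the bench when up. It goes 6 mm straight down against a spring (about 5 N at the bottom) and comes up when let go
- start_key (a joint): travel of the green start key in m: 0 up, 0.006 fully down
- stop_key_top (a point): centre of the upper face of the red stop (leave alone) key, a round push key 28 mm across in a 44 mm black collar on the console of the centrifuge; three keys stand in a row 60 mm apart and swap places. The face is 152 mm above the bench when up. It goes 6 mm straight down against a spring (about 5 N at the bottom) and comes up when let go
- stop_key (a joint): travel of the red stop key in m: 0 up, 0.006 fully down
- pulse_key_top (a point): centre of the upper face of the yellow pulse (leave alone) key, a round push key 28 mm across in a 44 mm black collar on the console of the centrifuge; three keys stand in a row 60 mm apart and swap places. The face is 152 mm above the bench when up. It goes 6 mm straight down against a spring (about 5 N at the bottom) and comes up when let go
- pulse_key (a joint): travel of the yellow pulse key in m: 0 up, 0.006 fully down
- power_box: white loose power box, 170 (x) x 85 (y) x 45 mm high, 0.6 to 1.2 kg, left or right of the centrifuge, a black socket at its -x end, a red rocker at its +x end; origin: centre of its underside. Only its weight holds it on the bench: press straight down
- rocker_on (a point): middle of the upper face of the ON half of the red rocker (marked by a white bar), 18 mm from the pivot. Each half is 28 mm long (along the box's x) x 34 wide; ON is the half at the box's +x end and starts raised, its outer edge about 10 mm. Fully pressed it lies level, its face 60 mm above the bench at x = 63, y = 0 of the box; the black surround is 10 mm lower
- rocker (a joint): angle of the rocker in rad: 0 off (ON half raised), 0.36 fully on (ON half level). It takes about 5 N and stays where it is left
- tube_rack: blue rack of capped tubes, 150 (x) x 80 (y) x 92 tall; origin: centre of its underside (sizes in mm); a bystander, leave it
- beaker: clear beaker, 64 mm across and 80 tall, standing; origin: centre of its underside (sizes in mm); a bystander, leave it
- bottle: white bottle with blue cap, 60 mm across and 120 tall; origin: centre of its underside (sizes in mm); a bystander, leave it
- sample_jar: small clear jar with orange lid, 48 mm across and 55 tall; origin: centre of its underside (sizes in mm); a bystander, leave it
- marker: white marker with blue cap, about 135 long along its x, 15 thick, lying on the bench; origin on its underside (sizes in mm); a bystander, leave it
Mind the look-alikes: they are no part of the job. What is shaped like the power_box but purple or turquoise is not meant.

How it is judged:
By the outcome, as a careful person would: the job done as asked, in the order asked, and still so for the second after the job is handed in, with the robot touching nothing.
It also fails if it takes over 64 s, if anything falls off the work surface, if the arm or the gripper's body presses on something with over 40 N, if the wrist force passes 120 N, or if a joint passes its speed limit or range.

## Working session

There is one attempt and no reset: what is moved stays moved. The work goes in short steps, Python scripts to look and compute and a tool call to move; the robot and the scene stay as the last step left them, time stands still between calls to the robot, and variables do not carry over. Pictures are saved under pics/ and viewed, at most 10 in all, crops included, and the job is handed in when it is done.

Besides the shell and the picture viewer there is one more tool, called after ">>>" in YAML: its name, and indented under it one key for each argument. carry_out: Moves the arm, as the interface text tells. Its arguments: {"type":"object","properties":{"series":{"type":"array","items":{"type":"array"}},"squeeze":{"type":"number"}},"required":["series"]}

```bash
mkdir -p pics; cat > h.py <<'E'
import numpy as np, cv2
from bench import r
def ray(cam,u,v):
    i=r.camera_info(cam);K=np.array(i["intrinsics"]);T=np.array(i["cam_to_world"])
    d=np.array([(u-K[0,2])/K[0,0],-(v-K[1,2])/K[1,1],-1.]);return T[:3,3],T[:3,:3]@d
def atz(cam,u,v,z):
    o,d=ray(cam,u,v);return o+d*(z-o[2])/d[2]
def proj(cam,p):
    i=r.camera_info(cam);K=np.array(i["intrinsics"]);T=np.array(i["cam_to_world"])
    c=T[:3,:3].T@(np.array(p)-T[:3,3]);return K[0,0]*c[0]/-c[2]+K[0,2],K[1,1]*c[1]/c[2]+K[1,2]
E
python3 - <<'E'
from h import *
s=r.sense();print(s["tcp_pos"],s["tcp_rot"],s["clock"])
print({k:v for k,v in r.camera_info("top").items()})
a=r.camera("scene");b=r.camera("top")
cv2.imwrite("pics/a.png",a[...,::-1]);cv2.imwrite("pics/b.png",b[...,::-1])
for q in ["lid_tab","start_key_top","power_box","rocker_on","stop_key_top","pulse_key_top","centrifuge"]:
  for c in ["top","scene"]:
    for m in r.masks_of(c,q)[:3]:
        ys,xs=np.nonzero(m["mask"]);print(q,c,round(m["confidence"],2),np.round([xs.mean(),ys.mean()],1),m["extent"])
E
```

```text
[0.20785808 0.61507254 0.19288234] [-3.13967364e+00 -4.88885415e-05  2.81583790e+00] 0.0
{'intrinsics': array([[469.23659229,   0.        , 322.16505393],
       [  0.        , 469.23659229, 205.13107145],
       [  0.        ,   0.        ,   1.        ]]), 'cam_to_world': array([[-5.36944117e-04,  9.93668412e-01, -1.12351228e-01,
         3.48640748e-01],
       [-9.99910938e-01, -2.03172521e-03, -1.31904644e-02,
         8.89814696e-02],
       [-1.33352146e-02,  1.12334139e-01,  9.93581005e-01,
         1.69706781e+00],
       [ 0.00000000e+00,  0.00000000e+00,  0.00000000e+00,
         1.00000000e+00]])}
lid_tab top 0.64 [340.1 189.2] [288.8, 153.3, 389.9, 228.6]
lid_tab top 0.59 [393.5 218.9] [389.2, 215.8, 397.8, 226.0]
lid_tab scene 0.89 [299.4 202.8] [244.6, 176.5, 352.1, 232.5]
start_key_top scene 0.58 [228.4 220.4] [227.8, 213.3, 232.8, 226.1]
power_box top 0.87 [252.8 229.5] [232.9, 203.9, 276.3, 256.6]
power_box top 0.83 [182.6 266.5] [159.1, 241.6, 205.5, 293.4]
power_box top 0.81 [352.2 119.7] [328.9, 94.4, 375.0, 144.7]
power_box scene 0.76 [326.  150.2] [306.3, 132.8, 345.9, 170.7]
power_box scene 0.69 [385.7 143. ] [357.8, 131.8, 412.8, 157.5]
power_box scene 0.66 [358.1 184.6] [327.4, 169.3, 385.7, 204.9]
rocker_on top 0.75 [242.9 280. ] [239.8, 273.3, 246.3, 290.1]
rocker_on top 0.6 [360.3 106.1] [356.7, 99.1, 367.2, 115.4]
rocker_on top 0.58 [246.3 216.8] [237.2, 207.1, 255.7, 225.9]
rocker_on scene 0.65 [369.  181.7] [359.4, 179.4, 382.1, 188.7]
rocker_on scene 0.47 [397.7 137.3] [391.5, 135.3, 407.1, 142.9]
rocker_on scene 0.43 [330.9 148.6] [324.7, 145.1, 339.3, 154.5]
stop_key_top scene 0.64 [241.8 249.2] [241.1, 244.8, 249.2, 253.3]
pulse_key_top top 0.38 [396.7 201.4] [394.6, 194.5, 401.6, 207.0]
pulse_key_top scene 0.44 [234.5 234.8] [231.7, 230.5, 237.9, 240.1]
centrifuge top 0.95 [351.4 193.6] [291.5, 152.4, 414.2, 237.5]
centrifuge scene 0.81 [287.7 233.4] [212.8, 172.7, 352.7, 297.7]
```

```bash
python3 - <<'E'
import cv2
b=cv2.imread("pics/b.png");cv2.imwrite("pics/b2.png",cv2.resize(b[80:310,140:440],(780,598),interpolation=cv2.INTER_CUBIC))
E
```

```text
(no output)
```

View pics/b2.png

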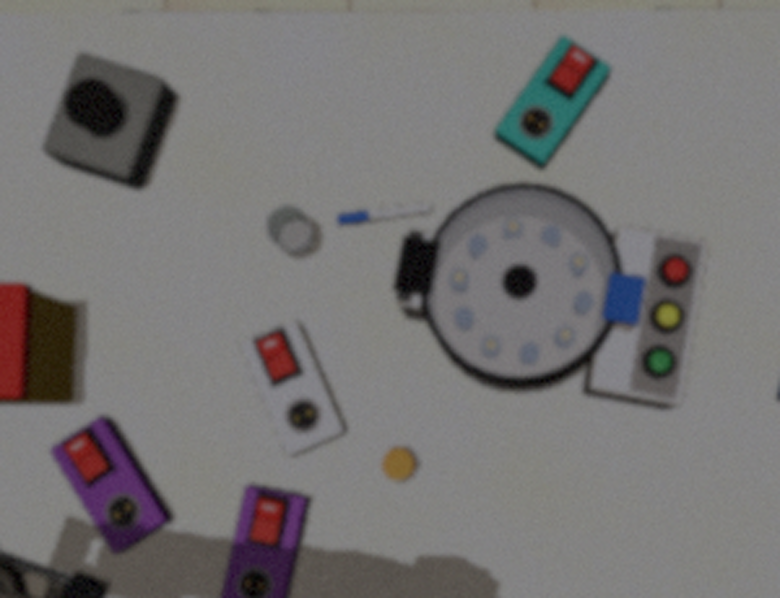

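View pics/a.png

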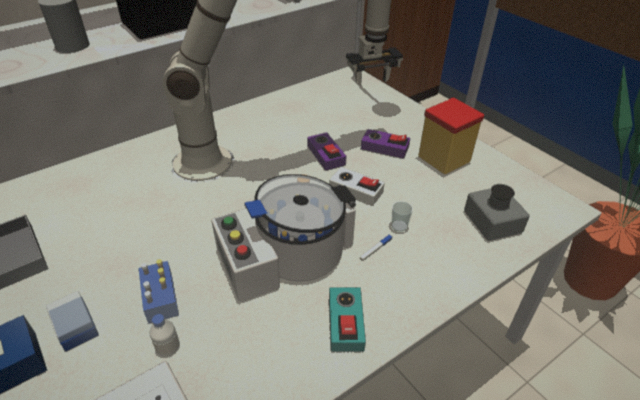

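The top crop shows the centrifuge with its blue tab at (624,299) and the keys red (677,269), yellow (667,315) and green (659,361). The box-shaped things are purple at (110,485) and (265,545), turquoise at (552,100), and white at (297,385). Only the white one fits the description, and its white-barred ON half is at about (272,343). The scene view agrees: white box at (358,184), tab at (255,209), green key at (228,220).

```bash
python3 - <<'E'
from h import *
import cv2
b=cv2.imread("pics/b.png").astype(int);a=cv2.imread("pics/a.png").astype(int)
def seg(im,f,x0,y0,x1,y1):
    B,G,R=[im[y0:y1,x0:x1,i] for i in range(3)]
    m=f(R,G,B).astype(np.uint8);n,l,st,c=cv2.connectedComponentsWithStats(m)
    k=1+np.argmax(st[1:,4]);return c[k]+[x0,y0],st[k,4],(l==k)
g=lambda R,G,B:(G>R+25)&(G>B+15)
rd=lambda R,G,B:(R>G+50)&(R>B+50)
ye=lambda R,G,B:(R>B+40)&(G>B+40)
bl=lambda R,G,B:(B>R+40)
P={}
for n,f in dict(g=g,r=rd,y=ye).items():
    c,ar,_=seg(b,f,375,165,415,235);P[n]=atz("top",*c,.152);print(n,c,ar,P[n])
    c2,ar2,_=seg(a,f,205,205,262,262);print('  scene',c2,ar2,atz("scene",*c2,.152))
for n in ['y','r']: print(np.linalg.norm(P['g']-P[n]))
c,ar,_=seg(b,bl,365,175,395,215);print("tab",c,ar)
c2,ar2,_=seg(a,bl,240,195,270,220);print("tab scene",c2,ar2)
o1,d1=ray("top",*c);o2,d2=ray("scene",*c2)
t=np.linalg.lstsq(np.c_[d1,-d2],o2-o1,rcond=None)[0];print(o1+d1*t[0],o2+d2*t[1])
c,ar,_=seg(b,rd,230,195,265,232);print("rocker",c,ar,atz("top",*c,.06))
ms=r.masks_of("top","power_box")[0]["mask"].astype(np.uint8)
cn=max(cv2.findContours(ms,0,1)[0],key=len);q=cv2.boxPoints(cv2.minAreaRect(cn))
for u in q: print(u,atz("top",*u,.045)[:2])
ys,xs=np.nonzero(ms);print(atz("top",xs.mean(),ys.mean(),.04))
B,G,R=[b[195:232,230:265,i] for i in range(3)]
w=(b[200:228,234:260].min(2));yy,xx=np.nonzero(w>0);
E
```

```text
g [393.66666667 218.43859649] 57 [ 0.47872025 -0.12622214  0.152     ]
  scene [228. 220.] 55 [ 0.47887572 -0.1267054   0.152     ]
r [399.51785714 183.14285714] 56 [ 0.5963868  -0.14770934  0.152     ]
  scene [241.60294118 248.79411765] 68 [ 0.59575508 -0.14855743  0.152     ]
y [396.50877193 200.78947368] 57 [ 0.53731332 -0.13664526  0.152     ]
  scene [234.44117647 233.77941176] 68 [ 0.53650112 -0.13764962  0.152     ]
0.05951293712952424
0.11961236258541638
tab [379.36099585 194.36929461] 241
tab scene [255.40243902 207.82926829] 246
[ 0.5493706  -0.07260786  0.22196005] [ 0.54885251 -0.07358845  0.22199696]
rocker [246.13380282 216.84507042] 142 [0.49293419 0.37755826 0.06      ]
[231.12265 212.49481] [0.50983049 0.4338332 ]
[254.69852 201.88565] [0.54754681 0.35064652]
[274.79416 246.5426 ] [0.38937785 0.27743087]
[251.21829 257.15176] [0.35237914 0.35982081]
[0.44978321 0.35646341 0.04      ]
```

The keys come out 59.5 and 119.6 mm apart (expected 60 and 120). The tab is at z=0.222, so 43 mm up, and the box axes and rocker agree with the sizes given. I'll close the fingers, lift, and travel to above the tab.

>>> carry_out:
  series:
    - [0, [0, 0, -0.06], 0]
    - [0, [0, 0, -0.12], 0]
    - [0, [-0.05, -0.05, -0.13], 0]
    - [0, [-0.09, -0.09, -0.13], 0]
    - [0, [-0.13, -0.13, -0.13], 0]
    - [0, [-0.17, -0.17, -0.13], 0]
    - [0, [-0.21, -0.21, -0.13], 0]
    - [0, [-0.25, -0.25, -0.13], 0]
  squeeze: 20

```text
clock: 1.85
tcp_pos: [0.3655, 0.2972, 0.3243]
tcp_rot: [3.141, 0.001, 2.816]
ft_force: [1.3, -0.1, 0.0]
opening: 0.0163
grasp_force: 0.0
```

>>> carry_out:
  series:
    - [0, [-0.04, -0.04, 0], 0]
    - [0, [-0.08, -0.08, 0], 0]
    - [0, [-0.12, -0.12, 0], 0]
    - [0, [-0.16, -0.16, 0], 0]
    - [0, [-0.2, -0.2, 0], 0]
    - [0, [-0.24, -0.24, 0], 0]
    - [0, [-0.28, -0.28, 0], 0]
    - [0, [-0.294, -0.295, 0], 0]

```text
clock: 2.85
tcp_pos: [0.5495, -0.0788, 0.3238]
tcp_rot: [-3.14, 0.0, 2.811]
ft_force: [0.1, 0.4, 0.3]
opening: 0.0004
grasp_force: 0.0
```

```bash
cat >> h.py <<'E'
from scipy.spatial.transform import Rotation as Ro
def to(p):
    s=r.sense();R=Ro.from_euler('xyz',s["tcp_rot"]).as_matrix()
    print(s["clock"],s["tcp_pos"],s["tcp_rot"],s["ft_force"],s["opening"]);print("shift",np.round(R.T@(np.array(p)-s["tcp_pos"]),4))
E
python3 -c "
from h import *
to([.549,-.074,.24])
cv2.imwrite('pics/w.png',r.camera('wrist')[...,::-1])"
```

```text
2.85 [ 0.54952121 -0.07877045  0.32376305] [-3.14018807e+00  4.70547166e-04  2.81077955e+00] [0.09474206 0.40692627 0.28752178] 0.0003738589477627146
shift [0.0021 0.0045 0.0838]
```

View pics/w.png

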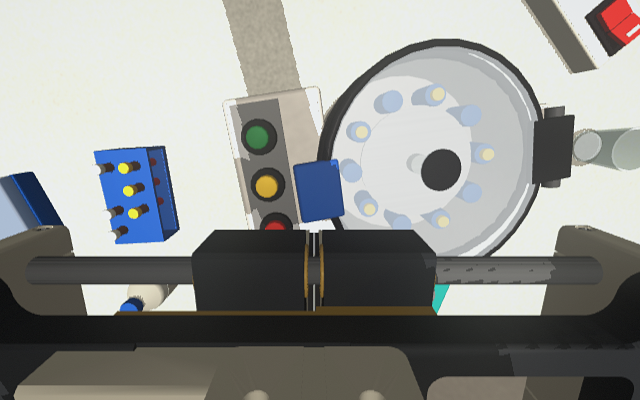

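The wrist view agrees: blue tab at (319,190) ahead of the fingers, green key at (257,137), yellow at (266,185). I'll press the tab down in steps.

>>> carry_out:
  series:
    - [0, [0.001, -0.003, 0.04], 0]
    - [0, [0.001, -0.003, 0.08], 0]
    - [0, [0.001, -0.003, 0.095], 0]
    - [0, [0.001, -0.003, 0.105], 0]
    - [0, [0.001, -0.003, 0.115], 0]
    - [0, [0.001, -0.003, 0.125], 0]
    - [0, [0.001, -0.003, 0.133], 0]
    - [0, [0.001, -0.003, 0.138], 0]

```text
clock: 3.9
tcp_pos: [0.5473, -0.078, 0.1862]
tcp_rot: [-3.141, 0.001, 2.815]
ft_force: [-1.5, -3.1, 4.6]
opening: 0.0006
grasp_force: 2.3
```

>>> carry_out:
  series:
    - [0, [0, 0, 0.003], 0]
    - [0, [0, 0, 0.005], 0]
    - [0, [0, 0, 0.006], 0]
    - [0, [0, 0, 0.007], 0]
    - [0, [0, 0, 0.007], 0]

```text
clock: 4.53
tcp_pos: [0.5475, -0.0771, 0.179]
tcp_rot: [3.141, 0.001, 2.816]
ft_force: [0.5, -1.8, 4.4]
opening: 0.0003
grasp_force: 2.0
```

>>> carry_out:
  series:
    - [0, [0, 0, 0.002], 0]
    - [0, [0, 0, 0.004], 0]
    - [0, [0, 0, 0.006], 0]
    - [0, [0, 0, 0.006], 0]

```text
clock: 5.03
tcp_pos: [0.547, -0.0768, 0.1726]
tcp_rot: [3.141, -0.0, 2.816]
ft_force: [0.6, -1.6, 2.5]
opening: 0.0004
grasp_force: 1.4
```

>>> carry_out:
  series:
    - [0, [0, 0, 0.002], 0]
    - [0, [0, 0, 0.004], 0]
    - [0, [0, 0, 0.004], 0]

```text
clock: 5.4
tcp_pos: [0.5468, -0.077, 0.1685]
tcp_rot: [3.141, -0.001, 2.816]
ft_force: [0.7, -0.6, 1.9]
opening: 0.0004
grasp_force: 1.3
```

```bash
python3 -c "
from h import *
a=r.camera('scene')[...,::-1];w=r.camera('wrist')[...,::-1]
cv2.imwrite('pics/c.png',np.vstack([cv2.resize(a[160:310,190:390],(400,300),interpolation=2),w[0:300,100:500]]))
s=r.sense();print(s['ft_force'],s['tcp_pos'])"
```

```text
[-0.07404055 -1.34179905  2.31908107] [ 0.54672871 -0.07667921  0.16851984]
```

View pics/c.png

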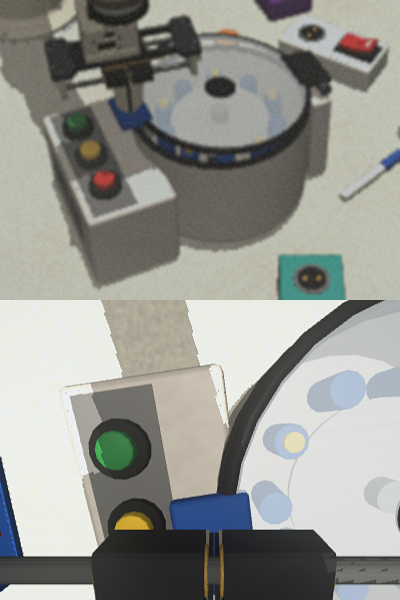

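The fingertip is below 0.179 with only about 2 N on it, so the tip may have slipped along the tab. I'll raise straight up and look.

>>> carry_out:
  series:
    - [0, [0, 0, -0.02], 0]
    - [0, [0, 0, -0.06], 0]
    - [0, [0, 0, -0.1], 0]
    - [0, [0, 0, -0.14], 0]
    - [0, [0.06, 0, -0.14], 0]
    - [0, [0.12, 0, -0.14], 0]
    - [0, [0.12, 0, -0.14], 0]

```text
clock: 6.38
tcp_pos: [0.4288, -0.0365, 0.3078]
tcp_rot: [3.141, -0.004, 2.819]
ft_force: [0.6, -1.0, -0.6]
opening: 0.0006
grasp_force: 0.0
```

```bash
python3 -c "
from h import *
a=r.camera('scene')[...,::-1];b=r.camera('top')[...,::-1]
cv2.imwrite('pics/d.png',np.hstack([cv2.resize(a[170:290,200:360],(400,300),interpolation=2),cv2.resize(b[140:245,280:420],(400,300),interpolation=2)]))
to([.547,-.078,.24])
def seg(im,x0,y0,x1,y1):
    im=im.astype(int);B,G,R=[im[y0:y1,x0:x1,i] for i in range(3)]
    n,l,st,c=cv2.connectedComponentsWithStats((B>R+40).astype(np.uint8));k=1+np.argmax(st[1:,4]);return c[k]+[x0,y0],st[k]
c,s1=seg(b,362,170,397,215);c2,s2=seg(a,235,190,270,230);print(c,s1,c2,s2)
o1,d1=ray('top',*c);o2,d2=ray('scene',*c2)
t=np.linalg.lstsq(np.c_[d1,-d2],o2-o1,rcond=None)[0];print(o1+d1*t[0],o2+d2*t[1])
"
```

```text
6.475 [ 0.4331353  -0.03801899  0.30889622] [3.14093849e+00 1.68312699e-04 2.81716751e+00] [ 1.17326282 -0.12030328  0.73231439] 0.0002155779011904734
shift [-0.1207 -0.0016  0.0689]
[380.38518519 191.9037037 ] [ 12  16  14  12 135] [254.74297189 214.38554217] [ 10  16  21  18 249]
[ 0.55912173 -0.07744352  0.20869489] [ 0.55699176 -0.08150308  0.20884761]
```

View pics/d.png

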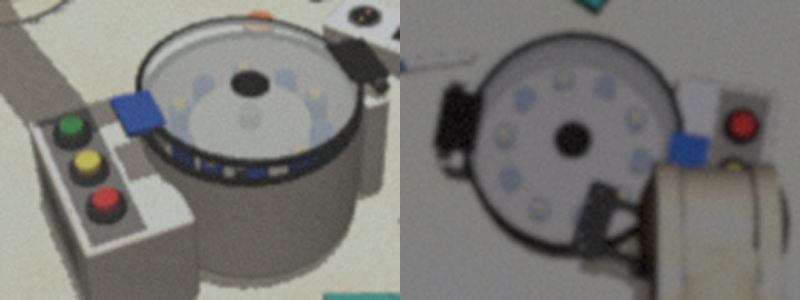

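```bash
python3 -c "
from h import *
ex=np.array([.180,.984,0]);o=np.array([.571,.050,0])
hg=o+.145*ex
for th in np.arange(0,.26,.02):
    # pivot z .165; tab .014 above
    p=hg+[0,0,.165]-ex*(.275*np.cos(th)-.0*np.sin(th))+np.array([0,0,.275*np.sin(th)+.014*np.cos(th)])+ex*.014*np.sin(th)
    print(round(th,2),p.round(4),np.round(proj('scene',p),1),np.round(proj('top',p),1))
"
```

```text
0.0 [ 0.5476 -0.0779  0.179 ] [255. 220.] [379.6 196.7]
0.02 [ 0.5477 -0.0776  0.1845] [255.  218.5] [379.7 196.4]
0.04 [ 0.5477 -0.0772  0.19  ] [255.  216.9] [379.7 196.2]
0.06 [ 0.5478 -0.0766  0.1955] [255.  215.4] [379.7 195.9]
0.08 [ 0.548  -0.076   0.2009] [255.1 213.8] [379.7 195.7]
0.1 [ 0.5481 -0.0752  0.2064] [255.2 212.2] [379.7 195.4]
0.12 [ 0.5483 -0.0743  0.2118] [255.3 210.7] [379.6 195.1]
0.14 [ 0.5484 -0.0734  0.2172] [255.5 209. ] [379.4 194.9]
0.16 [ 0.5486 -0.0723  0.2226] [255.8 207.4] [379.3 194.6]
0.18 [ 0.5489 -0.0711  0.228 ] [256.1 205.8] [379.1 194.3]
0.2 [ 0.5491 -0.0698  0.2334] [256.4 204.1] [378.9 194. ]
0.22 [ 0.5493 -0.0684  0.2387] [256.7 202.5] [378.6 193.7]
0.24 [ 0.5496 -0.0669  0.244 ] [257.1 200.8] [378.3 193.3]
```

```bash
python3 -c "
from h import *
i=r.camera_info('wrist');K=np.array(i['intrinsics']);H=np.array(i['hand_eye']);print({k:v for k,v in i.items() if k not in('intrinsics',)})
def wp(p,tcp,rot):
    R=Ro.from_euler('xyz',rot).as_matrix();t=R.T@(np.array(p)-tcp)
    c=H[:3,:3].T@(t-H[:3,3]);return np.round([K[0,0]*c[0]/-c[2]+K[0,2],K[1,1]*c[1]/c[2]+K[1,2]],1)
A=([ 0.54952121,-0.07877045,0.32376305],[-3.14018807e+00,4.70547166e-04,2.81077955e+00])
for n,p in dict(tab=(.5486,-.0725,.222),g=(.4787,-.1265,.152),y=(.537,-.137,.152),r=(.596,-.148,.152)).items(): print(n,wp(p,*A))
print('tcp',wp(A[0],*A))
C=([0.5467,-.0767,.1685],[3.141,-.001,2.816]);print('c tcp',wp(C[0],*C));
for z,y in((.179,-.078),(.19,-.077),(.2,-.076)):print(z,[wp((.548+.03*a*.984+.0225*b*.18,y-.03*a*.18+.0225*b*.984,z),*C) for a,b in((0,0),(-1,-1),(-1,1))])
for t in (A[0],C[0]): print(proj('scene',t))
"
```

```text
{'hand_eye': array([[-4.53917339e-04,  9.68091592e-01,  2.50596217e-01,
         6.60629455e-02],
       [ 9.99999666e-01,  2.69027570e-04,  7.72054187e-04,
        -8.02807849e-06],
       [ 6.80001876e-04,  2.50596484e-01, -9.68091390e-01,
        -1.90002031e-01],
       [ 0.00000000e+00,  0.00000000e+00,  0.00000000e+00,
         1.00000000e+00]])}
tab [319.6 190.8]
g [256.1 137.8]
y [265.7 186.7]
r [274.5 232.4]
tcp [313.8 227.5]
c tcp [313.8 227.5]
0.179 [array([312.5, 235.4]), array([269. , 194.7]), array([342.1, 184.3])]
0.19 [array([314.1, 241.4]), array([267.9, 198.4]), array([345.5, 187.4])]
0.2 [array([315.8, 247.5]), array([266.9, 202.2]), array([349.2, 190.5])]
(np.float64(250.54119039126937), np.float64(178.6276370970537))
(np.float64(255.54744252888594), np.float64(222.4262486142611))
```

```bash
python3 -c "
import cv2,numpy as np
a=cv2.imread('pics/w.png')[160:320,240:390];b=cv2.imread('pics/c.png')
s=b[0:150,40:220]
cv2.imwrite('pics/e.png',np.hstack([cv2.resize(a,(380,405),interpolation=2),cv2.resize(s,(410,405),interpolation=2)]))"
```

```text
(no output)
```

View pics/e.png

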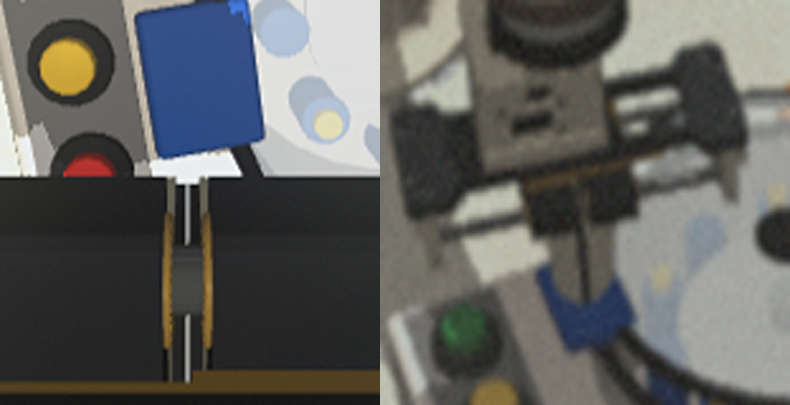

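The tip in the scene picture (e.png, about (585,303)) rests on the tab, but well above where the reported TCP projects. I'll approach the tab again in small steps and watch where contact starts.

>>> carry_out:
  series:
    - [0, [-0.06, 0, 0], 0]
    - [0, [-0.12, -0.001, 0], 0]
    - [0, [-0.12, -0.001, 0.05], 0]
    - [0, [-0.12, -0.001, 0.09], 0]
    - [0, [-0.12, -0.001, 0.1], 0]
    - [0, [-0.12, -0.001, 0.105], 0]
    - [0, [-0.12, -0.001, 0.105], 0]

```text
clock: 7.35
tcp_pos: [0.548, -0.0782, 0.2051]
tcp_rot: [3.141, 0.002, 2.816]
ft_force: [-0.2, -0.3, 1.3]
opening: 0.0006
grasp_force: 0.0
```

>>> carry_out:
  series:
    - [0, [0, 0, 0.005], 0]
    - [0, [0, 0, 0.01], 0]
    - [0, [0, 0, 0.01], 0]

```text
clock: 7.72
tcp_pos: [0.5465, -0.078, 0.1938]
tcp_rot: [-3.142, -0.0, 2.816]
ft_force: [-1.3, -0.5, 0.2]
opening: 0.0004
grasp_force: 0.0
```

>>> carry_out:
  series:
    - [0, [0, 0, 0.005], 0]
    - [0, [0, 0, 0.01], 0]
    - [0, [0, 0, 0.01], 0]

```text
clock: 8.1
tcp_pos: [0.5462, -0.078, 0.1833]
tcp_rot: [-3.141, -0.001, 2.816]
ft_force: [0.6, 0.3, -0.3]
opening: 0.0005
grasp_force: 0.0
```

>>> carry_out:
  series:
    - [0, [0, 0, 0.005], 0]
    - [0, [0, 0, 0.01], 0]
    - [0, [0, 0, 0.01], 0]

```text
clock: 8.48
tcp_pos: [0.5463, -0.078, 0.1733]
tcp_rot: [-3.141, -0.001, 2.816]
ft_force: [0.1, -0.6, 0.2]
opening: 0.0002
grasp_force: 0.0
```

No contact down to 0.173, so the lid stayed where it was left and the real tips sit about 25–30 mm above the reported TCP. I'll keep pushing until it reaches a hard stop.

>>> carry_out:
  series:
    - [0, [0, 0, 0.005], 0]
    - [0, [0, 0, 0.01], 0]
    - [0, [0, 0, 0.013], 0]
    - [0, [0, 0, 0.013], 0]

```text
clock: 8.98
tcp_pos: [0.5469, -0.0784, 0.1608]
tcp_rot: [-3.142, 0.0, 2.815]
ft_force: [0.6, -1.0, 0.9]
opening: 0.0007
grasp_force: 0.8
```

>>> carry_out:
  series:
    - [0, [0, 0, 0.003], 0]
    - [0, [0, 0, 0.006], 0]
    - [0, [0, 0, 0.006], 0]

```text
clock: 9.35
tcp_pos: [0.5467, -0.078, 0.1546]
tcp_rot: [3.141, -0.0, 2.816]
ft_force: [0.3, -1.7, 2.3]
opening: 0.0006
grasp_force: 1.0
```

>>> carry_out:
  series:
    - [0, [0, 0, 0.002], 0]
    - [0, [0, 0, 0.004], 0]
    - [0, [0, 0, 0.004], 0]

```text
clock: 9.72
tcp_pos: [0.5467, -0.0779, 0.1506]
tcp_rot: [3.141, -0.0, 2.816]
ft_force: [-0.1, -1.5, 1.6]
opening: 0.0004
grasp_force: 1.1
```

>>> carry_out:
  series:
    - [0, [0, 0, 0.002], 0]
    - [0, [0, 0, 0.004], 0]
    - [0, [0, 0, 0.004], 0]

```text
clock: 10.1
tcp_pos: [0.5466, -0.0779, 0.1466]
tcp_rot: [3.141, -0.0, 2.816]
ft_force: [0.1, -1.8, 1.7]
opening: 0.0004
grasp_force: 1.0
```

```bash
python3 -c "
from h import *
a=r.camera('scene')[...,::-1]
cv2.imwrite('pics/f.png',cv2.resize(a[160:250,205:345],(784,504),interpolation=2))
to([.547,-.078,.24])"
```

```text
10.15 [ 0.54667443 -0.07781947  0.14658604] [ 3.14137050e+00 -3.59604352e-04  2.81591171e+00] [ 0.1968255  -1.42810704  3.10162047] 0.0005371037000807742
shift [-0.0003 -0.     -0.0934]
```

View pics/f.png

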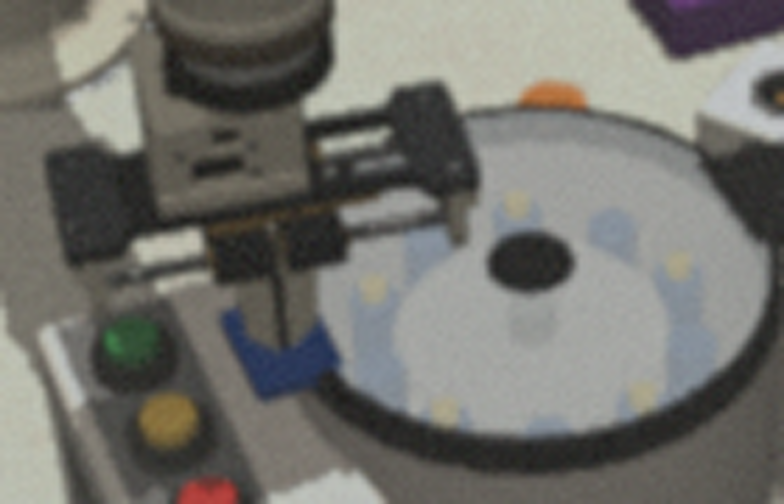

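The lid looks nearly seated, but there's no hard stop in the force yet. I'll continue.

>>> carry_out:
  series:
    - [0, [0, 0, 0.002], 0]
    - [0, [0, 0, 0.003], 0]
    - [0, [0, 0, 0.003], 0]

```text
clock: 10.52
tcp_pos: [0.5468, -0.0778, 0.1463]
tcp_rot: [3.141, 0.0, 2.816]
ft_force: [-7.5, -0.0, 21.0]
opening: 0.0003
grasp_force: 10.5
```

>>> carry_out:
  series:
    - [0, [0, 0, 0.001], 0]
    - [0, [0, 0, 0.003], 0]
    - [0, [0, 0, 0.003], 0]

```text
clock: 10.9
tcp_pos: [0.547, -0.0778, 0.1461]
tcp_rot: [3.14, 0.001, 2.816]
ft_force: [-16.5, -0.0, 41.5]
opening: 0.0004
grasp_force: 20.2
```

The hard stop came at TCP z=0.146 with 41 N on the fingertips, which puts the tips about 33 mm above the reported TCP. I'll lift, go above the rocker turning −43.5°, and check the lid from there.

>>> carry_out:
  series:
    - [0, [0, 0, -0.02], 0]
    - [0, [0, 0, -0.07], 0]
    - [0, [0.02, 0.04, -0.1], 0]
    - [0, [0.04, 0.09, -0.1], 0]
    - [0, [0.06, 0.14, -0.1], 0]
    - [0, [0.08, 0.19, -0.1], 0]
    - [0, [0.1, 0.24, -0.1], 0]
    - [0, [0.12, 0.29, -0.1], -9]

```text
clock: 11.9
tcp_pos: [0.5247, 0.2375, 0.2403]
tcp_rot: [3.141, -0.001, 2.977]
ft_force: [0.9, -1.1, -0.3]
opening: 0.0004
grasp_force: 0.0
```

>>> carry_out:
  series:
    - [0, [0.04, 0.04, 0], -8]
    - [0, [0.06, 0.09, 0], -17]
    - [0, [0.07, 0.13, 0], -26]
    - [0, [0.07, 0.14, 0], -34.5]
    - [0, [0.07, 0.14, 0], -34.5]

```text
clock: 12.52
tcp_pos: [0.4789, 0.3862, 0.2399]
tcp_rot: [3.141, -0.002, -2.707]
ft_force: [0.2, -0.1, -0.1]
opening: 0.0003
grasp_force: 0.0
```

```bash
python3 -c "
from h import *
a=r.camera('scene')[...,::-1];b=r.camera('top')[...,::-1];w=r.camera('wrist')[...,::-1]
cv2.imwrite('pics/g.png',np.vstack([w[:,100:600],np.hstack([cv2.resize(a[165:265,205:345],(250,179)),cv2.resize(b[140:245,280:420],(250,179),interpolation=2)])]))
to([.509,.385,.10])
def seg(im,x0,y0,x1,y1):
    im=im.astype(int);B,G,R=[im[y0:y1,x0:x1,i] for i in range(3)]
    n,l,st,c=cv2.connectedComponentsWithStats((B>R+40).astype(np.uint8));k=1+np.argmax(st[1:,4]);return c[k]+[x0,y0],st[k]
c,s1=seg(b,362,170,397,215);c2,s2=seg(a,235,190,270,235);print(c,s1,c2,s2)
i=r.camera_info('wrist');K=np.array(i['intrinsics']);H=np.array(i['hand_eye']);s=r.sense()
R=Ro.from_euler('xyz',s['tcp_rot']).as_matrix()
for n,p in dict(on=(.509,.385,.066),piv=(.493,.3776,.06)).items():
    c=H[:3,:3].T@(R.T@(np.array(p)-s['tcp_pos'])-H[:3,3]);print(n,K[0,0]*c[0]/-c[2]+K[0,2],K[1,1]*c[1]/c[2]+K[1,2])
"
```

```text
12.675 [0.48042449 0.38369046 0.24045818] [-3.14111998e+00 -1.01017753e-03 -2.71195054e+00] [1.03135896 0.07228044 0.50356051] 0.00031713147387228664
shift [-0.0267 -0.0106  0.1404]
[379.5426009  196.38565022] [ 11  17  15  19 223] [254.84980237 220.48221344] [ 10  22  21  18 253]
on 305.81644985456853 202.1068242248661
piv 305.7942124185149 187.31269652938153
```

View pics/g.png

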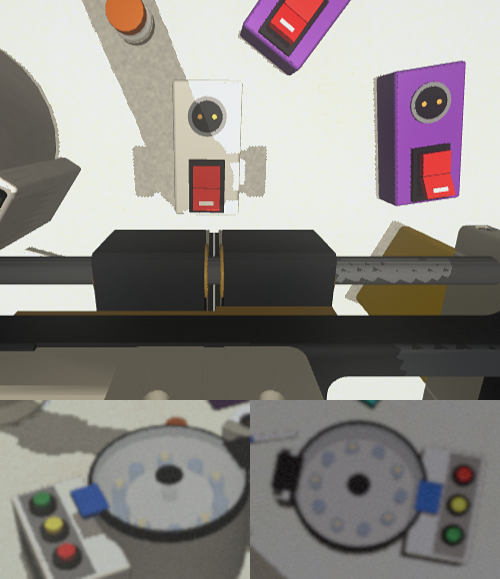

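The lid is shut: the tab shows at scene (254.8,220.5) and top (379.5,196.4), against predictions of (255,220) and (379.6,196.7). The white box's rocker is in the wrist view, with its white-barred ON half at (306,202) where predicted, and the look-alikes in view are purple. Pressing next.

>>> carry_out:
  series:
    - [0, [-0.027, -0.011, 0], 0]
    - [0, [-0.027, -0.011, 0.05], 0]
    - [0, [-0.027, -0.011, 0.1], 0]
    - [0, [-0.027, -0.011, 0.15], 0]
    - [0, [-0.027, -0.011, 0.18], 0]
    - [0, [-0.027, -0.011, 0.188], 0]
    - [0, [-0.027, -0.011, 0.188], 0]

```text
clock: 13.55
tcp_pos: [0.51, 0.3858, 0.0534]
tcp_rot: [-3.141, 0.0, -2.71]
ft_force: [-0.3, -0.4, 0.6]
opening: 0.0007
grasp_force: 0.0
```

```bash
python3 -c "
from h import *
to([.509,.385,.0273])"
```

```text
13.55 [0.50995024 0.38580297 0.05335327] [-3.14145643e+00  2.05845348e-04 -2.70974034e+00] [-0.25752662 -0.40329171  0.59714347] 0.0006987418514730273
shift [ 0.0012 -0.0003  0.0261]
```

>>> carry_out:
  series:
    - [0, [0, 0, 0.006], 0]
    - [0, [0, 0, 0.012], 0]
    - [0, [0, 0, 0.016], 0]
    - [0, [0, 0, 0.02], 0]
    - [0, [0, 0, 0.022], 0]
    - [0, [0, 0, 0.024], 0]
    - [0, [0, 0, 0.024], 0]

```text
clock: 14.42
tcp_pos: [0.5102, 0.3866, 0.0293]
tcp_rot: [3.141, 0.001, -2.708]
ft_force: [2.0, 0.5, 3.6]
opening: 0.0006
grasp_force: 1.8
```

>>> carry_out:
  series:
    - [0, [0, 0, 0.001], 0]
    - [0, [0, 0, 0.002], 0]
    - [0, [0, 0, 0.002], 0]

```text
clock: 14.8
tcp_pos: [0.5098, 0.3865, 0.0275]
tcp_rot: [3.141, 0.001, -2.708]
ft_force: [1.5, 1.5, 6.1]
opening: 0.0006
grasp_force: 3.3
```

>>> carry_out:
  series:
    - [0, [0, 0, 0.001], 0]
    - [0, [0, 0, 0.002], 0]
    - [0, [0, 0, 0.002], 0]

```text
clock: 15.18
tcp_pos: [0.51, 0.3866, 0.0273]
tcp_rot: [-3.142, 0.001, -2.708]
ft_force: [-2.2, -2.3, 18.8]
opening: 0.0002
grasp_force: 9.1
```

Hard stop at exactly 0.0273, as predicted for level. I'll lift straight up and check.

>>> carry_out:
  series:
    - [0, [0, 0, 0.001], 0]
    - [0, [0, 0, -0.01], 0]
    - [0, [0, 0, -0.06], 0]
    - [0, [0, 0, -0.12], 0]
    - [0, [0, 0, -0.18], 0]
    - [0, [0, 0, -0.22], 0]
    - [0, [0, 0, -0.22], 0]

```text
clock: 16.05
tcp_pos: [0.51, 0.3873, 0.2482]
tcp_rot: [3.14, 0.004, -2.708]
ft_force: [0.7, -0.2, -0.9]
opening: 0.0005
grasp_force: 0.0
```

```bash
python3 -c "
from h import *
w=r.camera('wrist')[...,::-1]
cv2.imwrite('pics/i.png',cv2.resize(w[60:300,200:440],(580,580)))
to([.479,-.1265,.24]);print(r.sense()['qpos'])
"
```

```text
16.1 [0.50895778 0.38628027 0.2455137 ] [ 3.14129706e+00  1.64164151e-04 -2.70777542e+00] [-0.75395913  0.62039326 -0.22170341] 0.0004893514111766462
shift [ 0.2427 -0.4527  0.0053]
[-0.52375159  0.41514627 -0.22818872  1.52753633  0.09742638  1.20984559
  1.23698913]
```

View pics/i.png

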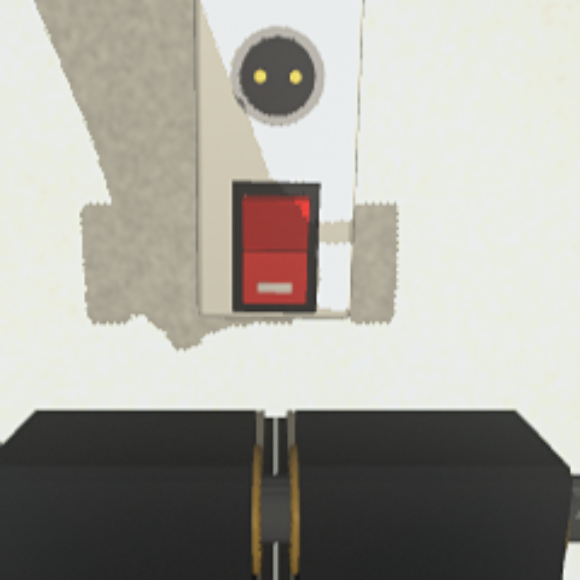

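The ON half now lies flat and the OFF half is raised. Next I'll go above the green key, turning +125° so the gripper's body lies along the key row, clear of the lid and tab.

>>> carry_out:
  series:
    - [0, [0.015, -0.03, 0], 10]
    - [0, [0.03, -0.06, 0], 20]
    - [0, [0.045, -0.09, 0], 30]
    - [0, [0.06, -0.12, 0], 40]
    - [0, [0.08, -0.15, 0], 50]
    - [0, [0.1, -0.18, 0], 60]
    - [0, [0.11, -0.21, 0], 70]
    - [0, [0.12, -0.23, 0], 80]

```text
clock: 17.1
tcp_pos: [0.4951, 0.1247, 0.2422]
tcp_rot: [-3.136, -0.001, 2.171]
ft_force: [0.4, -0.9, -0.1]
opening: 0.0007
grasp_force: 0.0
```

```bash
python3 -c "
from h import *
to([.479,-.1265,.2]);print(r.sense()['qpos'])
"
```

```text
17.1 [0.4950504  0.12465973 0.2422462 ] [-3.13596026e+00 -1.39423416e-03  2.17145315e+00] [ 0.39944862 -0.87519348 -0.08597907] 0.0006972616186051383
shift [-0.1982 -0.155   0.0428]
[-0.3703426   0.17511508  0.08003226  1.84890757 -0.0150179   1.12395324
  0.31570101]
```

>>> carry_out:
  series:
    - [0, [-0.035, -0.027, 0], 9]
    - [0, [-0.07, -0.055, 0], 18]
    - [0, [-0.105, -0.082, 0], 27]
    - [0, [-0.14, -0.11, 0], 36]
    - [0, [-0.17, -0.133, 0], 45]
    - [0, [-0.198, -0.155, 0], 45]
    - [0, [-0.198, -0.155, 0.04], 45]
    - [0, [-0.198, -0.155, 0.04], 45]

```text
clock: 18.1
tcp_pos: [0.4784, -0.1233, 0.2005]
tcp_rot: [-3.131, 0.001, 1.392]
ft_force: [0.0, 0.1, -0.3]
opening: 0.0004
grasp_force: 0.0
```

```bash
python3 -c "
from h import *
w=r.camera('wrist');i=r.camera_info('wrist');K=np.array(i['intrinsics']);H=np.array(i['hand_eye']);s=r.sense()
to([.479,-.1265,.13])
R=Ro.from_euler('xyz',s['tcp_rot']).as_matrix()
im=w.astype(int);m=((im[...,1]>im[...,0]+40)&(im[...,1]>im[...,2]+25)).astype(np.uint8)
n,l,st,c=cv2.connectedComponentsWithStats(m)
for k in range(1,n):
  if st[k,4]>100:
    d=np.array([(c[k][0]-K[0,2])/K[0,0],-(c[k][1]-K[1,2])/K[1,1],-1.])
    o=R@H[:3,3]+s['tcp_pos'];d=R@H[:3,:3]@d;print(c[k],st[k],o+d*(.152-o[2])/d[2])
"
```

```text
18.15 [ 0.48026171 -0.1232171   0.20245485] [-3.13439772e+00  3.60890229e-04  1.39336548e+00] [0.45779024 0.55606268 0.88172776] 0.0003438079690295114
shift [-0.0034 -0.0001  0.0725]
[313.44795784 210.83926219] [298 196  32  31 759] [ 0.48035022 -0.12553804  0.152     ]
```

The wrist view puts the green key at (0.480,−0.126), matching the earlier position. Descending.

>>> carry_out:
  series:
    - [0, [-0.003, 0, 0.03], 0]
    - [0, [-0.003, 0, 0.06], 0]
    - [0, [-0.003, 0, 0.073], 0]
    - [0, [-0.003, 0, 0.076], 0]
    - [0, [-0.003, 0, 0.076], 0]

```text
clock: 18.77
tcp_pos: [0.4833, -0.1269, 0.1297]
tcp_rot: [3.14, -0.0, 1.394]
ft_force: [0.4, -0.0, -0.4]
opening: 0.0002
grasp_force: 0.0
```

>>> carry_out:
  series:
    - [0, [0, 0, 0.003], 0]
    - [0, [0, 0, 0.006], 0]
    - [0, [0, 0, 0.008], 0]
    - [0, [0, 0, 0.008], 0]

```text
clock: 19.27
tcp_pos: [0.4824, -0.1269, 0.1208]
tcp_rot: [-3.141, -0.0, 1.393]
ft_force: [0.2, -0.2, 0.8]
opening: 0.0005
grasp_force: 0.0
```

>>> carry_out:
  series:
    - [0, [0, 0, 0.001], 0]
    - [0, [0, 0, 0.002], 0]
    - [0, [0, 0, 0.002], 0]

```text
clock: 19.65
tcp_pos: [0.4827, -0.127, 0.119]
tcp_rot: [3.141, -0.0, 1.393]
ft_force: [-1.6, 0.1, 1.0]
opening: 0.0003
grasp_force: 0.8
```

Contact starts at 0.119 as predicted. I'm about 3 mm off along the row, so I'll lift a little, recentre and press.

>>> carry_out:
  series:
    - [0, [0, 0, -0.005], 0]
    - [0, [0, -0.003, -0.005], 0]
    - [0, [0, -0.003, 0], 0]
    - [0, [0, -0.003, 0.002], 0]
    - [0, [0, -0.003, 0.004], 0]
    - [0, [0, -0.003, 0.005], 0]
    - [0, [0, -0.003, 0.005], 0]

```text
clock: 20.52
tcp_pos: [0.4796, -0.1264, 0.114]
tcp_rot: [-3.142, -0.0, 1.393]
ft_force: [-0.9, 0.4, 4.2]
opening: 0.0004
grasp_force: 2.3
```

>>> carry_out:
  series:
    - [0, [0, 0, 0.001], 0]
    - [0, [0, 0, 0.002], 0]
    - [0, [0, 0, 0.002], 0]

```text
clock: 20.9
tcp_pos: [0.4797, -0.1264, 0.1133]
tcp_rot: [3.141, -0.001, 1.393]
ft_force: [-5.2, 1.1, 17.2]
opening: 0.0004
grasp_force: 8.5
```

Hard stop at 0.1133, exactly the full travel. I'll release and check everything.

>>> carry_out:
  series:
    - [0, [0, 0, 0], 0]
    - [0, [0, 0, -0.005], 0]
    - [0, [0, 0, -0.02], 0]
    - [0, [0, 0, -0.06], 0]
    - [0, [0, 0, -0.12], 0]
    - [0, [-0.06, 0, -0.15], 0]
    - [0, [-0.1, 0, -0.15], 0]
    - [0, [-0.1, 0, -0.15], 0]

```text
clock: 21.9
tcp_pos: [0.4606, -0.2293, 0.2631]
tcp_rot: [3.14, 0.002, 1.386]
ft_force: [-0.9, 1.0, -0.2]
opening: 0.0004
grasp_force: 0.0
```

```bash
python3 -c "
from h import *
a=r.camera('scene')[...,::-1];b=r.camera('top')[...,::-1]
cv2.imwrite('pics/j.png',np.vstack([cv2.resize(a[120:320,200:440],(660,550),interpolation=2)]))
im=a.astype(int)
def seg(f,x0,y0,x1,y1):
    B,G,R=[im[y0:y1,x0:x1,i] for i in range(3)]
    n,l,st,c=cv2.connectedComponentsWithStats(f(R,G,B).astype(np.uint8));k=1+np.argmax(st[1:,4]);return c[k]+[x0,y0],st[k,4]
print(seg(lambda R,G,B:B>R+40,235,190,270,235),seg(lambda R,G,B:(G>R+25)&(G>B+15),205,205,262,262));
to([.48,-.126,.2])
b=r.masks_of('top','power_box')
for m in b[:3]: ys,xs=np.nonzero(m['mask']);print(xs.mean(),ys.mean())
"
```

```text
(array([254.84980237, 220.48221344]), np.int32(253)) (array([228., 220.]), np.int32(55))
22.0 [ 0.46162508 -0.2247578   0.26193395] [-3.14122711e+00 -4.82977271e-04  1.39220446e+00] [ 0.11599469  0.83161286 -0.62273656] 0.0002912860165855479
shift [0.1004 0.0006 0.062 ]
252.6925 229.34416666666667
182.7844630616908 266.31530845392234
352.4817850637523 119.4735883424408
```

View pics/j.png

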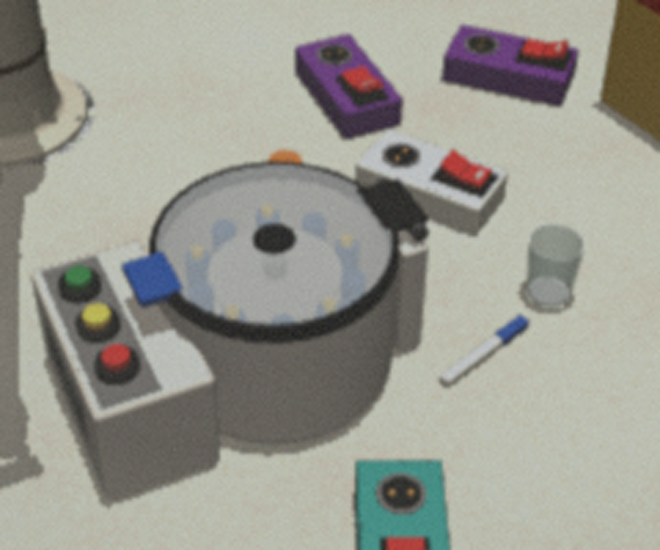

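The lid is shut, with the tab at (152,277). The rocker's ON half is down at (467,175), the green key is back up at (78,278), and the box and bystanders haven't moved. Handing in.

```bash
python3 -c "
from bench import r
print(r.finish_job())"
```

```text
the job is handed in; nothing more can be done
None
```

I shut the lid, switched the rocker on and pressed the green start key fully (it came back up), in that order, then handed the job in at about 22 s. The final pictures show the power box unmoved and nothing else visibly disturbed.

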